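# Set and lock the depth stop of a drilling stand

## Robot

A 6-joint arm with a two-finger parallel gripper is mounted at the origin on the work surface. World frame = base frame: x ahead of the robot, y to its left, z up, the work surface at z = 0. Lengths are in m, angles in rad, forces in N, time in s.
With the tool pointing down it reaches from about 0.35 to 0.925 m from the base axis. Payload 6.4 kg.
Tool frame: the origin (TCP) lies at the very end of the fingers, on their centre line; the grasp point (between the pads) lies 19 mm behind it; z points along the fingers, y is the direction in which the jaws open and shut (so a half turn about z gives the same grasp; the last joint's range is limited). The gripper opens to 94 mm and grips with 3 to 60 N. Pads are 16 mm wide; open, the fingers measure 119 mm over their backs; the gripper's body (75 mm by 177 mm) begins 78 mm behind the grasp point.
Start: joints at [1.058, 0.245, 1.558, -0, 1.339, -0.174], TCP at [0.216, 0.613, 0.205] pointing down, gripper open.
Joint ranges: [-3.13, 3.13], [-1.02, 2.26], [0.13, 2.54], [-0.95, 4.09], [0.21, 2.88], [-2.74, 2.74]. Speed limits (rad/s): [2.57, 2.57, 3.14, 3.14, 3.14, 3.14].

## Interface

Orientations are given as [roll, pitch, yaw] about the fixed x, y, z axes, in that order (R = Rz(yaw) Ry(pitch) Rx(roll)).
In Python, from plant import manip gives the robot as it stands.
- The arm moves only by the tool play_rows, never from a script. Its argument "rows" is a list that holds one entry, the list of rows, each a list of 7 numbers: the shift along the tool's x, y, z scaled (see below), then the turn, a rotation vector about the tool's x, y, z scaled (see below), then the opening, from 0 (shut) to 1 (fully open). In form: [[[tx, ty, tz, ax, ay, az, gripper], ...]]. A call has 1 to 8 rows; each row is the pose to reach, as a shift and turn from the pose commanded when the call began, along the tool's axes at that moment, turning the shorter way round; what a row does not reach only later rows make up. The controller multiplies each number of a shift by 0.12 m and each number of a turn by 180 degrees. A row lasts 1/8 s, in which the tool goes at most 62.5 mm and 10.7 degrees, less where a joint would pass 70% of its speed; a pose out of reach is approached as far as the arm can. A call with a number of a shift or a turn outside -1 to 1 is refused whole. A call with a gripper value outside its range is refused whole. The fingers move at their own pace and stop on an object; "newtons" is the grip in N (left out, the last holds). Time passes only in rows, so rows that repeat a pose let the fingers close. It gives the time, the measured TCP pose, the force and the opening at its end, in the units of the state.
- manip.get_obs(): the state, without advancing time (a new reading comes with each control period).
- manip.get_image(name): name is "side" or "top"; returns the picture (480x640x3 uint8, red, green, blue); there is no depth.
- manip.camera_info(name): a dict with "fx", "fy", "cx", "cy" (pixels), "R" (3x3) and "t" (3): a world point X has camera coordinates R X + t. Camera axes: x right, y down, z forward; pixel columns grow to the right and rows downward; lengths in m; the calibration is good to about 2 mm. A picture is of the moment at which its call begins. camera_info takes no time and is no camera call.
- manip.close_job(): hands the job in, once; it reports no verdict.
The state is a dict: "t": time; "qpos": joint angles; "dq": joint speeds; "joint_efforts": joint torques, N m; "ee_pos": TCP position; "orientation": TCP orientation; "ft_force": force on the tool from outside, world axes, zero at the start; "ft_torque": the same for the moment, N m; "gripper_width": finger opening in m.
Only numpy, scipy, OpenCV 4.12 (cv2) and the standard library are available. Lean on these libraries where they do the work, as an engineer would, in place of code of your own. Each camera call takes 0.05 s, during which the arm holds its last target. There are 200 camera calls.

## Task

Before the candle board is drilled, set the depth stop of the drilling stand: push the rod with the red knob down until its foot really rests on the wooden board, pressing only gently, and only then swing the black clamp lever down as far as it goes to lock it. Leave the rod standing on the board and do not disturb the candle, the glue bottle or the roll of tape.

Things in the scene. Friction and masses are not known exactly. Their poses are not given: they have to be found in the camera images.
- stand: Green drilling stand, fixed. Origin: on the table, under the depth rod's axis; x level from the rod to the column (34 mm thick, at x = 125 mm), so its open front looks to -x; y level to the side of the lever; z up. Base plate 12 mm high, x -60 to 165, y -125 to 90 mm. Bracket that guides the rod: x -24 to 131, y -23 to 23, z 87 to 112 mm.
- head_edge (a point): Middle of the drill head's lower front edge, at stand x 6, y -35, z 245 mm. The head overhangs the knob (x 6 to 156, y -110 to 40, z 245 to 300 mm; motor on top to 365), so the knob cannot be taken from straight above: lean the tool 35 to 50 degrees, coming from the front. A chuck 30 mm thick at stand x 58, y -70 hangs down to z 200, its bit to z 132 mm.
- depth_rod: Depth stop: 12 mm steel rod through the bracket with a red upright cylinder knob, 30 mm diameter, 40 mm high. Origin: knob centre, at first 197 to 209 mm above the table. Its black foot (22 mm wide) ends 125 mm below the origin. Slides only up and down (58 mm), 0.25 kg; about 5 N slide friction holds it where it is left, so it moves down at about 3 N, before the foot meets anything.
- board: Wooden candle board with dark bark edges, fixed on the base plate under the rod, 110 mm (stand x) by 160 mm (stand y). Its thickness differs each time and is not known: the flat top lies 34 to 58 mm above the table. Origin: on its vertical centre line inside the wood, at an unstated depth; x, y along its edges.
- clamp_lever (a joint): Clamp lever angle, rad: 0 = open, pointing to the stand's +y side and 30 degrees up (0 to 0.12 at the start); 1.05 = locked at its end stop, 30 degrees below level. Turns about a level axis along the stand's x through point lever_hub. Stays where it is left; pressing it down at lever_mid takes about 3 to 8 N until the end stop. Locking grips the rod.
- lever_hub (a point): On the lever's turning axis, in the plane in which the lever swings: stand x -45, y 0, z 99.5 mm, in front of the bracket. Does not move.
- lever_mid (a point): On the centre line of the black clamp lever, 70 mm from lever_hub; the lever there is a round bar of 14 mm diameter, with a ball of 24 mm at its end, 88 mm from the hub. Moves with the lever. It can be pressed down with closed fingertips.
- candle: Bystander: red pillar candle, 60 mm diameter, 110 mm high, upright, loose. Origin at the centre of its underside.
- glue: Bystander: white glue bottle with orange cap, 54 mm diameter, 140 mm high, upright, loose. Origin at the centre of its underside.
- tape: Bystander: roll of green florist's tape lying flat, 90 mm diameter, 24 mm high, loose. Origin at the centre of its underside.

How it is judged:
On the way, in this order (a step that is already met when the one before it is completed fails the run):
1. the foot of the depth rod presses on the board while the clamp lever is still open (under 0.35 rad) (contact force between depth_rod and board above 0.5 N and value of joint clamp_lever below 0.35 rad), for 0.2 s.
2. the clamp lever is swung down to its end (over 0.9 rad) with the foot still on the board (contact force between depth_rod and board above 0.5 N and value of joint clamp_lever above 0.9 rad), for 0.2 s.
At the end, for the whole second after the job is handed in: The foot of the depth rod rests on the board (contact force over 0.5 N), the rod is still, and the clamp lever is locked (over 0.9 rad of 1.05) (all of step 2 and linear speed of depth_rod below 0.01 m/s); the robot touches nothing.
It fails at once if the depth rod is rammed into the board (over 30 N) (contact force between depth_rod and board above 30 N).
It fails at once if the candle, glue bottle or tape is pushed more than 20 mm from its place (distance of any of candle, glue, tape from where it was at the start of the episode above 0.02 m).
It also fails if it takes over 42 s, if anything falls off the work surface, if the arm or the gripper's body presses on something with over 40 N, if the wrist force passes 120 N, or if a joint passes its speed limit or range.

## Working session

There is one attempt and no reset: what is moved stays moved. The work goes in short steps, Python scripts to look and compute and a tool call to move; the robot and the scene stay as the last step left them, time stands still between calls to the robot, and variables do not carry over. Pictures are saved under pics/ and viewed, about 8 in all and at most 12, crops included, and the job is handed in when it is done.

Besides the shell and the picture viewer there is one more tool, called after ">>>" by a JSON object that holds its "fn" and its "kwargs", one argument or row to a line. play_rows: Moves the arm, as the interface text tells. Shifts and turns lie within -1 to 1; 1 stands for 0.12 m of shift or 180 degrees of turn. Its arguments: {"type":"object","properties":{"rows":{"type":"array","items":{"type":"array","items":{"type":"array","items":{"type":"number","minimum":-1,"maximum":1}}}},"newtons":{"type":"number"}},"required":["rows"]}

```bash
mkdir -p pics; ls; python3 - <<'E'
from plant import manip
import cv2
o=manip.get_obs();print(o)
for n in("side","top"):
    c=manip.camera_info(n);print(n,c)
    cv2.imwrite(f"pics/{n}0.png",manip.get_image(n)[:,:,::-1])
E
```

```text
pics
{'t': 0.0, 'qpos': array([ 1.05790517e+00,  2.45797655e-01,  1.55895028e+00, -2.92616462e-05,
        1.33869198e+00, -1.74097053e-01]), 'dq': array([ 0.00071541, -0.00150595,  0.00121094,  0.00225504,  0.00142151,
        0.00175834]), 'joint_efforts': array([ 9.00940049e-04, -4.15829051e+01, -3.14600515e+01,  6.85702683e-02,
        3.32912395e-02, -1.14667437e-04]), 'ee_pos': array([0.2157414 , 0.61254293, 0.20439012]), 'orientation': array([-3.13976838e+00, -2.91947113e-04,  2.80280504e+00]), 'ft_force': array([-0.04220966,  0.40835978, -0.38519792]), 'ft_torque': array([-0.03070985, -0.02981441, -0.05428467]), 'gripper_width': 0.09431324312398877}
side {'fx': 478.88721204021533, 'fy': 478.88721204021533, 'cx': 317.5646733093047, 'cy': 238.30295080422076, 'R': array([[ 0.75995472, -0.64978908,  0.01558793],
       [-0.33726349, -0.4147176 , -0.84514061],
       [ 0.55562772,  0.63701136, -0.53431673]]), 't': array([-0.44898672,  0.38659429,  0.6136124 ])}
top {'fx': 437.20848501991816, 'fy': 437.20848501991816, 'cx': 316.4375487418589, 'cy': 238.8500340380505, 'R': array([[ 0.03641864, -0.9993197 , -0.0058163 ],
       [-0.976231  , -0.03433169, -0.2139962 ],
       [ 0.21365094,  0.0134715 , -0.97681718]]), 't': array([0.03096373, 0.67738303, 0.76236202])}
```

View pics/side0.png

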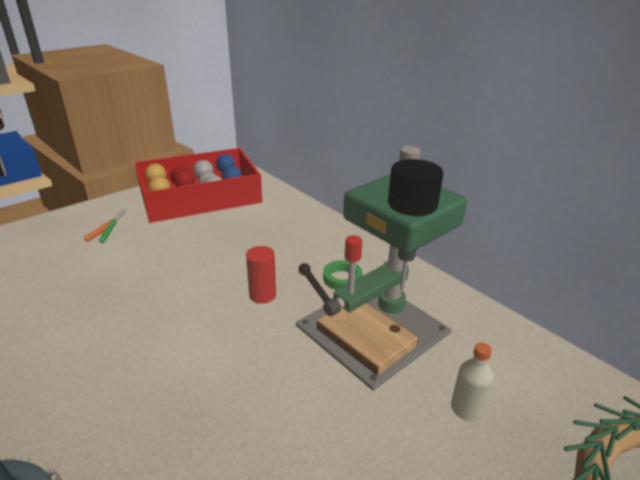

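View pics/top0.png

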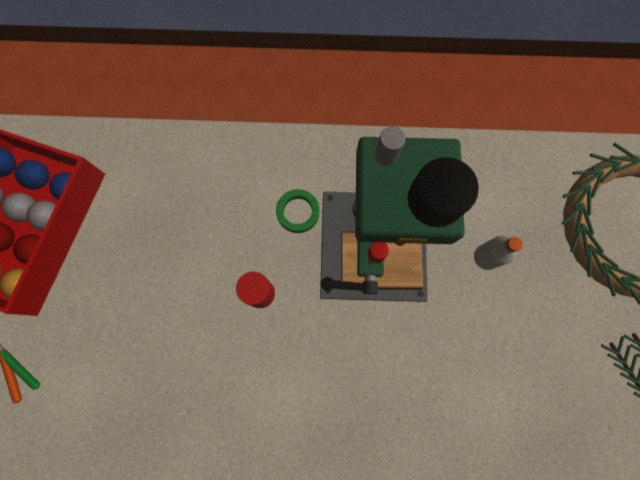

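Side view: knob (353,249), lever ball (304,268), hub (332,307). Top view: knob (380,252), ball (327,284), hub (371,285), candle to the left (255,290). The stand's front faces the robot and the lever points left.

```bash
cat > h.py <<'E'
import numpy as np, cv2
from plant import manip
def P(n):
    c=manip.camera_info(n);K=np.array([[c['fx'],0,c['cx']],[0,c['fy'],c['cy']],[0,0,1]]);return K@np.c_[c['R'],c['t']]
def tri(a,b):
    X=cv2.triangulatePoints(P('side'),P('top'),np.float64(a).reshape(2,1),np.float64(b).reshape(2,1));return (X[:3]/X[3]).ravel()
def proj(n,X):
    p=P(n)@np.r_[X,1];return p[:2]/p[2]
def onplane(n,uv,z):
    M=P(n);H=np.c_[M[:,0],M[:,1],M[:,2]*z+M[:,3]];x=np.linalg.solve(H,[*uv,1]);return x[:2]/x[2]
def red(img,box):
    x0,y0,x1,y1=box;h=cv2.cvtColor(img[y0:y1,x0:x1],cv2.COLOR_RGB2HSV)
    m=((h[...,0]<8)|(h[...,0]>172))&(h[...,1]>150)&(h[...,2]>70)
    n,l,s,c=cv2.connectedComponentsWithStats(m.astype(np.uint8))
    k=1+s[1:,4].argmax();return c[k]+[x0,y0],s[k]+[x0,y0,0,0,0]
E
python3 - <<'E'
from h import *
s=cv2.imread('pics/side0.png')[:,:,::-1];t=cv2.imread('pics/top0.png')[:,:,::-1]
a,sa=red(s,(335,225,375,270));b,sb=red(t,(360,235,400,270));print(a,sa,b,sb)
K=tri(a,b);print('knob',K)
print('hub',tri((332,307),(371,285)),'ball',tri((304,268),(327,284)))
cs=[(323,192),(321,299),(427,301)]
for c in cs: print('plate',onplane('top',c,.012))
for c in [(297,324),(375,386),(450,329)]: print('plate side',onplane('side',c,.012))
print('candle',onplane('side',(262,297),0),'tape',onplane('top',(298,211),.024))
def z(i,x0,y0,x1,y1): return cv2.resize(i[y0:y1,x0:x1],None,fx=4,fy=4,interpolation=cv2.INTER_CUBIC)
cv2.imwrite('pics/zoom.png',np.hstack([z(s,285,225,385,345),z(t,305,215,405,335)])[:,:,::-1])
E
```

```text
[353.421875 248.0375  ] [346 236  16  25 320] [379.18014706 250.03308824] [370 242  19  18 272]
knob [ 0.63026334 -0.04569874  0.20888207]
hub [ 0.58631799 -0.04538444  0.10067731] ball [0.58261944 0.03299996 0.14399608]
plate [0.79063538 0.04590725]
plate [0.56681942 0.04246266]
plate [ 0.57045234 -0.16851619]
plate side [0.5685944 0.0368679]
plate side [ 0.5751955  -0.16914644]
plate side [ 0.79139609 -0.16574639]
candle [0.57133723 0.16189865] tape [0.7439122  0.09589967]
```

View pics/zoom.png

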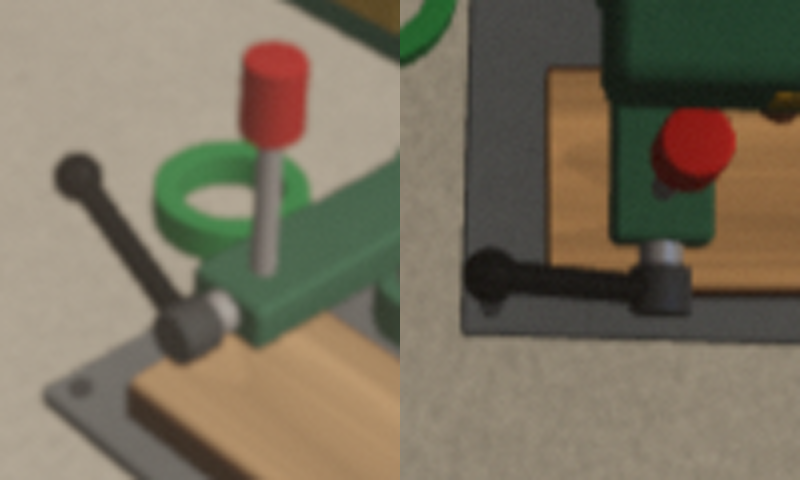

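Zoom: the knob stands upright on its rod, the lever is open (about 30° up, to +y), and the area in front of the stand is free. Stand origin ≈ (0.630, -0.046), yaw ≈ 1°. Plan: use closed fingertips leaning 40° for both pressing jobs.

```bash
cat >> h.py <<'E'
from scipy.spatial.transform import Rotation as Ro
def lean(deg):
    a=np.radians(deg);c,s=np.cos(a),np.sin(a)
    return Ro.from_euler('z',1,degrees=True)*Ro.from_matrix(np.array([[-c,0,s],[0,1,0],[-s,0,-c]]))
def go(p,R=None,o=None):
    o=o or manip.get_obs();R0=Ro.from_euler('xyz',o['orientation'])
    sh=R0.inv().apply(np.array(p)-o['ee_pos'])/.12
    tu=(R0.inv()*R).as_rotvec()/np.pi if R is not None else np.zeros(3)
    print('row',np.round(sh,3),np.round(tu,4),'turn deg',np.linalg.norm(tu)*180)
E
python3 - <<'E'
from h import *
go([.50,-.046,.33],lean(40))
E
```

```text
row [-4.058 -4.391 -1.04 ] [-0.0401 -0.22   -0.1086] turn deg 44.744854633763566
```

>>> {"fn": "play_rows", "kwargs": {
  "rows": [
    [[0, 0, -0.5, 0, 0, 0, 0], [-0.3, -0.35, -1, 0, 0, 0, 0], [-0.81, -0.88, -1, 0, 0, 0, 0], [-0.81, -0.88, -1, 0, 0, 0, 0]]
  ]
}}

```text
t: 0.6
ee_pos: [0.2733, 0.4795, 0.3262]
orientation: [3.141, 0.001, 2.802]
ft_force: [-0.1, -0.0, -0.0]
gripper_width: 0.0572
```

>>> {"fn": "play_rows", "kwargs": {
  "rows": [
    [[-0.81, -0.88, 0, 0, 0, 0, 0], [-0.81, -0.88, 0, 0, 0, 0, 0], [-0.81, -0.88, 0, 0, 0, 0, 0]]
  ]
}}

```text
t: 0.98
ee_pos: [0.3299, 0.3468, 0.3252]
orientation: [-3.141, 0.0, 2.799]
ft_force: [-0.1, 0.2, -0.2]
gripper_width: 0.0277
```

>>> {"fn": "play_rows", "kwargs": {
  "rows": [
    [[-0.81, -0.88, 0, 0, 0, 0, 0], [-0.81, -0.88, 0, 0, 0, 0, 0], [-0.81, -0.88, 0, 0, 0, 0, 0]]
  ]
}}

```text
t: 1.35
ee_pos: [0.3864, 0.2148, 0.3251]
orientation: [-3.141, -0.0, 2.799]
ft_force: [-0.7, 0.9, 0.2]
gripper_width: 0.0006
```

>>> {"fn": "play_rows", "kwargs": {
  "rows": [
    [[-0.81, -0.88, 0, 0, 0, 0, 0], [-0.81, -0.88, 0, 0, 0, 0, 0], [-0.81, -0.88, 0, 0, 0, 0, 0]]
  ]
}}

```text
t: 1.72
ee_pos: [0.4429, 0.0827, 0.3249]
orientation: [-3.141, -0.001, 2.799]
ft_force: [-0.8, -0.1, -0.8]
gripper_width: 0.0005
```

>>> {"fn": "play_rows", "kwargs": {
  "rows": [
    [[-0.81, -0.88, 0, -0.02, -0.11, -0.054, 0], [-0.81, -0.88, 0, -0.04, -0.22, -0.109, 0], [-0.81, -0.88, 0, -0.04, -0.22, -0.109, 0], [-0.81, -0.88, 0, -0.04, -0.22, -0.109, 0], [-0.81, -0.88, 0, -0.04, -0.22, -0.109, 0], [-0.81, -0.88, 0, -0.04, -0.22, -0.109, 0]]
  ]
}}

```text
t: 2.48
ee_pos: [0.4983, -0.0467, 0.3247]
orientation: [3.14, 0.698, -3.125]
ft_force: [0.7, -0.4, 0.0]
gripper_width: 0.0005
```

```bash
python3 - <<'E'
from h import *
o=manip.get_obs();print(o['t'],o['ee_pos'],o['orientation'],o['qpos'],o['ft_force'],o['gripper_width'])
go([.58,-.047,.27],lean(40));go([.628,-.046,.243],lean(40))
E
```

```text
2.475 [ 0.4983104  -0.04666632  0.32471554] [ 3.14004076  0.69810301 -3.12521272] [-0.5128839  -0.69178836  2.24739179  0.39831517  0.99758201 -2.21665735] [ 0.69756504 -0.35172402  0.02860767] 0.0004619510379802241
row [-0.228 -0.015  0.787] [ 0.0003 -0.     -0.0003] turn deg 0.06827321271145184
row [-0.39  -0.014  1.216] [ 0.0003 -0.     -0.0003] turn deg 0.06827321271145184
```

>>> {"fn": "play_rows", "kwargs": {
  "rows": [
    [[-0.23, -0.01, 0.79, 0, 0, 0, 0], [-0.23, -0.01, 0.79, 0, 0, 0, 0], [-0.23, -0.01, 0.79, 0, 0, 0, 0]]
  ]
}}

```text
t: 2.85
ee_pos: [0.5813, -0.045, 0.2676]
orientation: [3.137, 0.693, -3.124]
ft_force: [-1.7, -0.3, -0.8]
gripper_width: 0.0007
```

```bash
python3 - <<'E'
from h import *
o=manip.get_obs();print(o['t'],o['ee_pos'],o['ft_force'])
go([.625,-.046,.240],lean(40))
E
```

```text
2.85 [ 0.58133599 -0.04502027  0.26762971] [-1.69190884 -0.34238856 -0.7831832 ]
row [-0.133 -0.016  0.409] [ 0.0014 -0.0016  0.0001] turn deg 0.3919881895316695
```

>>> {"fn": "play_rows", "kwargs": {
  "rows": [
    [[-0.13, -0.01, 0.41, 0, 0, 0, 0], [-0.13, -0.01, 0.41, 0, 0, 0, 0], [-0.13, -0.01, 0.41, 0, 0, 0, 0], [-0.13, -0.01, 0.41, 0, 0, 0, 0]]
  ]
}}

```text
t: 3.35
ee_pos: [0.6244, -0.0466, 0.2457]
orientation: [-3.141, 0.703, -3.123]
ft_force: [0.5, 0.0, 0.1]
gripper_width: 0.0004
```

```bash
python3 - <<'E'
from h import *
o=manip.get_obs();print(o['t'],o['ee_pos'],o['ft_force'])
s=manip.get_image('side');t=manip.get_image('top')
def z(i,x0,y0,x1,y1): return cv2.resize(i[y0:y1,x0:x1],None,fx=4,fy=4,interpolation=cv2.INTER_CUBIC)
cv2.imwrite('pics/near.png',np.hstack([z(s,285,205,385,345),z(t,325,205,425,345)])[:,:,::-1])
E
```

```text
3.35 [ 0.62438205 -0.04662456  0.24574584] [0.4901125  0.045593   0.11063942]
```

View pics/near.png

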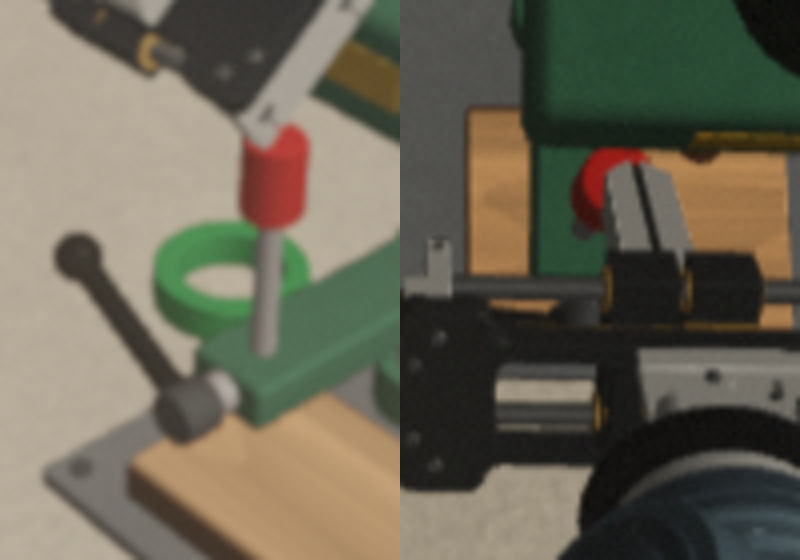

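The fingertips are just above the front of the knob top, clear of the head edge. Descending vertically.

>>> {"fn": "play_rows", "kwargs": {
  "rows": [
    [[0.013, 0, 0.016, 0, 0, 0, 0], [0.027, 0, 0.032, 0, 0, 0, 0], [0.04, 0, 0.048, 0, 0, 0, 0], [0.054, 0, 0.064, 0, 0, 0, 0], [0.067, 0, 0.08, 0, 0, 0, 0], [0.08, 0, 0.096, 0, 0, 0, 0]]
  ]
}}

```text
t: 4.2
ee_pos: [0.6249, -0.0465, 0.2283]
orientation: [3.141, 0.699, -3.123]
ft_force: [-2.7, 0.6, 2.9]
gripper_width: 0.0002
```

>>> {"fn": "play_rows", "kwargs": {
  "rows": [
    [[0.013, 0, 0.016, 0, 0, 0, 0], [0.027, 0, 0.032, 0, 0, 0, 0], [0.04, 0, 0.048, 0, 0, 0, 0], [0.054, 0, 0.064, 0, 0, 0, 0]]
  ]
}}

```text
t: 4.7
ee_pos: [0.6248, -0.0464, 0.2179]
orientation: [3.141, 0.699, -3.124]
ft_force: [-0.9, -0.2, 2.4]
gripper_width: 0.0006
```

```bash
python3 - <<'E'
from h import *
b=onplane('side',(317.5,330),.012);print(b)
for z in(.03,.034,.04,.046,.052,.058): print(z,proj('side',[*b,z]))
E
```

```text
[ 0.58876599 -0.00190549]
0.03 [317.64482394 323.06643693]
0.034 [317.67741763 321.50598742]
0.04 [317.72659269 319.15169178]
0.046 [317.77611235 316.78089776]
0.052 [317.82598026 314.39343131]
0.058 [317.8762001  311.98911596]
```

>>> {"fn": "play_rows", "kwargs": {
  "rows": [
    [[0.005, 0, 0.006, 0, 0, 0, 0], [0.011, 0, 0.013, 0, 0, 0, 0], [0.016, 0, 0.019, 0, 0, 0, 0], [0.021, 0, 0.026, 0, 0, 0, 0], [0.027, 0, 0.032, 0, 0, 0, 0], [0.032, 0, 0.038, 0, 0, 0, 0]]
  ]
}}

```text
t: 5.45
ee_pos: [0.6247, -0.0464, 0.212]
orientation: [3.141, 0.699, -3.124]
ft_force: [-1.0, 0.6, 1.5]
gripper_width: 0.0009
```

>>> {"fn": "play_rows", "kwargs": {
  "rows": [
    [[0.005, 0, 0.006, 0, 0, 0, 0], [0.011, 0, 0.013, 0, 0, 0, 0], [0.016, 0, 0.019, 0, 0, 0, 0], [0.021, 0, 0.026, 0, 0, 0, 0], [0.027, 0, 0.032, 0, 0, 0, 0], [0.032, 0, 0.038, 0, 0, 0, 0]]
  ]
}}

```text
t: 6.2
ee_pos: [0.6247, -0.0464, 0.206]
orientation: [3.14, 0.699, -3.124]
ft_force: [0.1, -0.6, 2.8]
gripper_width: 0.0005
```

>>> {"fn": "play_rows", "kwargs": {
  "rows": [
    [[0.005, 0, 0.006, 0, 0, 0, 0], [0.011, 0, 0.013, 0, 0, 0, 0], [0.016, 0, 0.019, 0, 0, 0, 0]]
  ]
}}

```text
t: 6.58
ee_pos: [0.6247, -0.0464, 0.203]
orientation: [3.141, 0.699, -3.124]
ft_force: [-0.3, 0.7, 2.4]
gripper_width: 0.0007
```

>>> {"fn": "play_rows", "kwargs": {
  "rows": [
    [[0.005, 0, 0.006, 0, 0, 0, 0], [0.011, 0, 0.013, 0, 0, 0, 0], [0.016, 0, 0.019, 0, 0, 0, 0]]
  ]
}}

```text
t: 6.95
ee_pos: [0.6247, -0.0464, 0.2]
orientation: [3.141, 0.699, -3.124]
ft_force: [-0.3, 0.5, 2.8]
gripper_width: 0.0005
```

>>> {"fn": "play_rows", "kwargs": {
  "rows": [
    [[0.005, 0, 0.006, 0, 0, 0, 0], [0.011, 0, 0.013, 0, 0, 0, 0], [0.016, 0, 0.019, 0, 0, 0, 0]]
  ]
}}

```text
t: 7.32
ee_pos: [0.6247, -0.0464, 0.197]
orientation: [3.141, 0.699, -3.124]
ft_force: [-0.6, 0.0, 2.8]
gripper_width: 0.0007
```

>>> {"fn": "play_rows", "kwargs": {
  "rows": [
    [[0.005, 0, 0.006, 0, 0, 0, 0], [0.011, 0, 0.013, 0, 0, 0, 0], [0.016, 0, 0.019, 0, 0, 0, 0]]
  ]
}}

```text
t: 7.7
ee_pos: [0.6247, -0.0464, 0.194]
orientation: [3.141, 0.699, -3.124]
ft_force: [-1.3, 0.3, 2.7]
gripper_width: 0.0005
```

>>> {"fn": "play_rows", "kwargs": {
  "rows": [
    [[0.005, 0, 0.006, 0, 0, 0, 0], [0.011, 0, 0.013, 0, 0, 0, 0]]
  ]
}}

```text
t: 7.95
ee_pos: [0.6247, -0.0464, 0.192]
orientation: [3.141, 0.699, -3.124]
ft_force: [-0.7, -0.5, 2.6]
gripper_width: 0.0005
```

>>> {"fn": "play_rows", "kwargs": {
  "rows": [
    [[0.005, 0, 0.006, 0, 0, 0, 0], [0.011, 0, 0.013, 0, 0, 0, 0]]
  ]
}}

```text
t: 8.2
ee_pos: [0.6247, -0.0464, 0.19]
orientation: [3.141, 0.699, -3.124]
ft_force: [-0.9, 0.2, 2.9]
gripper_width: 0.0001
```

>>> {"fn": "play_rows", "kwargs": {
  "rows": [
    [[0.005, 0, 0.006, 0, 0, 0, 0], [0.011, 0, 0.013, 0, 0, 0, 0]]
  ]
}}

```text
t: 8.45
ee_pos: [0.6247, -0.0464, 0.188]
orientation: [3.141, 0.699, -3.124]
ft_force: [-1.5, -0.6, 3.6]
gripper_width: 0.0005
```

>>> {"fn": "play_rows", "kwargs": {
  "rows": [
    [[0.003, 0, 0.003, 0, 0, 0, 0], [0.005, 0, 0.006, 0, 0, 0, 0]]
  ]
}}

```text
t: 8.7
ee_pos: [0.6247, -0.0464, 0.1871]
orientation: [3.141, 0.699, -3.124]
ft_force: [-0.5, -0.5, 3.3]
gripper_width: -0.0
```

>>> {"fn": "play_rows", "kwargs": {
  "rows": [
    [[0.003, 0, 0.003, 0, 0, 0, 0], [0.005, 0, 0.006, 0, 0, 0, 0]]
  ]
}}

```text
t: 8.95
ee_pos: [0.6247, -0.0464, 0.1861]
orientation: [3.141, 0.699, -3.124]
ft_force: [-1.9, 0.1, 3.4]
gripper_width: 0.0005
```

>>> {"fn": "play_rows", "kwargs": {
  "rows": [
    [[0.003, 0, 0.003, 0, 0, 0, 0], [0.005, 0, 0.006, 0, 0, 0, 0]]
  ]
}}

```text
t: 9.2
ee_pos: [0.6247, -0.0464, 0.1852]
orientation: [3.141, 0.699, -3.124]
ft_force: [-0.7, -0.1, 2.5]
gripper_width: 0.0003
```

>>> {"fn": "play_rows", "kwargs": {
  "rows": [
    [[0.003, 0, 0.003, 0, 0, 0, 0], [0.005, 0, 0.006, 0, 0, 0, 0]]
  ]
}}

```text
t: 9.45
ee_pos: [0.6248, -0.0464, 0.1846]
orientation: [3.141, 0.699, -3.123]
ft_force: [-3.1, 0.9, 5.7]
gripper_width: 0.0004
```

>>> {"fn": "play_rows", "kwargs": {
  "rows": [
    [[0.003, 0, 0.003, 0, 0, 0, 0], [0.003, 0, 0.003, 0, 0, 0, 0]]
  ]
}}

```text
t: 9.7
ee_pos: [0.6249, -0.0464, 0.1845]
orientation: [3.141, 0.7, -3.123]
ft_force: [-4.3, 1.1, 7.0]
gripper_width: 0.0
```

>>> {"fn": "play_rows", "kwargs": {
  "rows": [
    [[0.003, 0, 0.003, 0, 0, 0, 0], [0.006, 0, 0.006, 0, 0, 0, 0], [0.006, 0, 0.006, 0, 0, 0, 0], [0.006, 0, 0.006, 0, 0, 0, 0]]
  ]
}}

```text
t: 10.2
ee_pos: [0.6251, -0.0464, 0.1843]
orientation: [3.141, 0.701, -3.123]
ft_force: [-7.7, 0.7, 11.1]
gripper_width: 0.0006
```

The rod stalled on the board and the force rose to 11 N, so the foot is pressed on it. Retreating and moving to the lever.

>>> {"fn": "play_rows", "kwargs": {
  "rows": [
    [[-0.03, 0, -0.03, 0, 0, 0, 0], [-0.107, 0, -0.128, 0, 0, 0, 0], [-0.107, 0, -0.128, 0, 0, 0, 0]]
  ]
}}

```text
t: 10.58
ee_pos: [0.6251, -0.0466, 0.2045]
orientation: [-3.141, 0.701, -3.123]
ft_force: [-0.5, 0.5, 0.1]
gripper_width: 0.0006
```

```bash
python3 - <<'E'
from h import *
o=manip.get_obs();print(o['t'],o['ee_pos'],o['ft_force'])
go([.56,-.02,.215],lean(40));go([.588,.008,.172],lean(40))
E
```

```text
10.575 [ 0.62513606 -0.04664584  0.20446993] [-0.53197701  0.46495692  0.08009396]
row [ 0.355  0.232 -0.414] [0.0002 0.001  0.0003] turn deg 0.18692718781376824
row [0.404 0.461 0.013] [0.0002 0.001  0.0003] turn deg 0.18692718781376824
```

>>> {"fn": "play_rows", "kwargs": {
  "rows": [
    [[0.35, 0.23, -0.41, 0, 0, 0, 0], [0.35, 0.23, -0.41, 0, 0, 0, 0], [0.4, 0.46, 0.01, 0, 0, 0, 0], [0.4, 0.46, 0.01, 0, 0, 0, 0], [0.4, 0.46, 0.01, 0, 0, 0, 0]]
  ]
}}

```text
t: 11.2
ee_pos: [0.588, 0.0078, 0.1716]
orientation: [3.141, 0.7, -3.123]
ft_force: [0.2, -0.2, 1.0]
gripper_width: 0.0002
```

```bash
python3 - <<'E'
from h import *
o=manip.get_obs();print(o['t'],o['ee_pos'],o['ft_force'])
s=manip.get_image('side');t=manip.get_image('top')
a,sa=red(s,(335,225,375,310));print(a,sa)
def z(i,x0,y0,x1,y1): return cv2.resize(i[y0:y1,x0:x1],None,fx=4,fy=4,interpolation=cv2.INTER_CUBIC)
cv2.imwrite('pics/lev.png',np.hstack([z(s,285,215,385,345),z(t,305,205,405,335)])[:,:,::-1])
E
```

```text
11.2 [0.5880221  0.00784564 0.17160693] [ 0.24620125 -0.21823268  0.98058782]
[351.925   270.35625] [345 259  15  24 320]
```

View pics/lev.png

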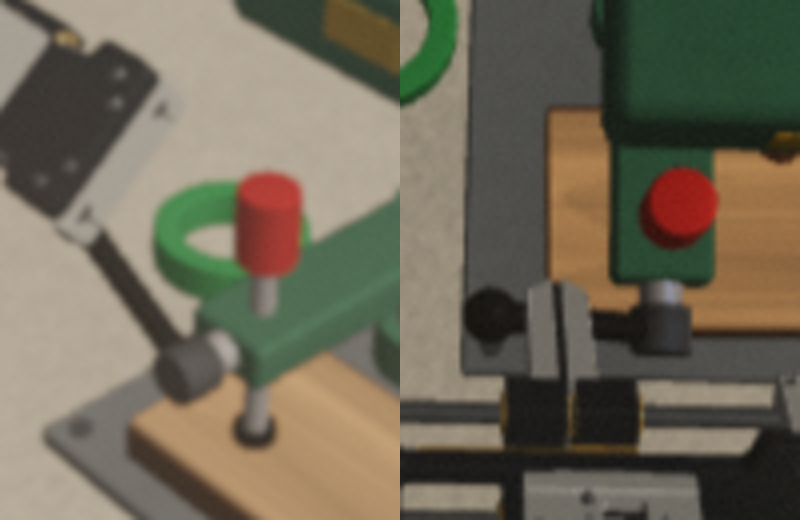

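The foot visibly rests on the board, and the fingertips are above the lever bar, short of the ball. Pressing down.

>>> {"fn": "play_rows", "kwargs": {
  "rows": [
    [[0.016, 0, 0.019, 0, 0, 0, 0], [0.032, 0, 0.038, 0, 0, 0, 0], [0.048, 0, 0.057, 0, 0, 0, 0], [0.064, 0, 0.077, 0, 0, 0, 0], [0.08, 0, 0.096, 0, 0, 0, 0], [0.096, 0, 0.115, 0, 0, 0, 0], [0.112, 0, 0.134, 0, 0, 0, 0], [0.129, 0, 0.153, 0, 0, 0, 0]]
  ]
}}

```text
t: 12.3
ee_pos: [0.5875, 0.0082, 0.1467]
orientation: [3.14, 0.699, -3.124]
ft_force: [-0.8, -0.1, 1.1]
gripper_width: 0.0006
```

>>> {"fn": "play_rows", "kwargs": {
  "rows": [
    [[0.016, 0, 0.019, 0, 0, 0, 0], [0.032, 0, 0.038, 0, 0, 0, 0], [0.048, 0, 0.057, 0, 0, 0, 0], [0.064, 0, 0.077, 0, 0, 0, 0]]
  ]
}}

```text
t: 12.8
ee_pos: [0.5881, 0.0081, 0.1356]
orientation: [3.141, 0.7, -3.123]
ft_force: [-1.1, 0.8, 4.1]
gripper_width: 0.0004
```

>>> {"fn": "play_rows", "kwargs": {
  "rows": [
    [[0.016, 0, 0.019, 0, 0, 0, 0], [0.032, 0, 0.038, 0, 0, 0, 0], [0.048, 0, 0.057, 0, 0, 0, 0], [0.064, 0, 0.077, 0, 0, 0, 0], [0.08, 0, 0.096, 0, 0, 0, 0], [0.096, 0, 0.115, 0, 0, 0, 0], [0.112, 0, 0.134, 0, 0, 0, 0], [0.129, 0, 0.153, 0, 0, 0, 0]]
  ]
}}

```text
t: 13.8
ee_pos: [0.5873, 0.0083, 0.1106]
orientation: [3.14, 0.698, -3.124]
ft_force: [-1.7, 2.3, 3.7]
gripper_width: 0.0008
```

```bash
python3 - <<'E'
from h import *
o=manip.get_obs();print(o['t'],o['ee_pos'],o['ft_force'])
s=manip.get_image('side');t=manip.get_image('top')
def z(i,x0,y0,x1,y1): return cv2.resize(i[y0:y1,x0:x1],None,fx=4,fy=4,interpolation=cv2.INTER_CUBIC)
cv2.imwrite('pics/lev2.png',np.hstack([z(s,285,215,385,345),z(t,305,205,405,335)])[:,:,::-1])
E
```

```text
13.8 [0.58734066 0.00833627 0.11059269] [-1.70952155  2.26489102  3.70963213]
```

View pics/lev2.png

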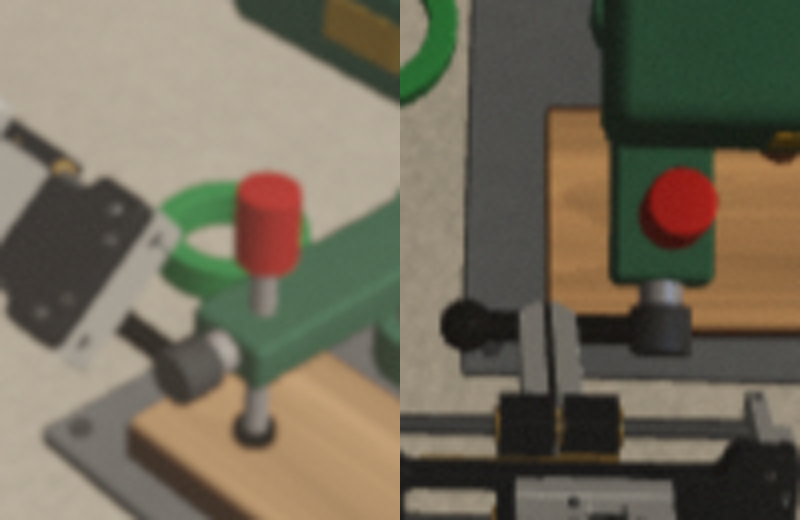

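The lever is about level, the fingers are still centred on the bar, and the rod is unmoved. Continuing.

>>> {"fn": "play_rows", "kwargs": {
  "rows": [
    [[0.016, 0, 0.019, 0, 0, 0, 0], [0.032, 0, 0.038, 0, 0, 0, 0], [0.048, 0, 0.057, 0, 0, 0, 0], [0.064, 0, 0.077, 0, 0, 0, 0], [0.08, 0, 0.096, 0, 0, 0, 0], [0.096, 0, 0.115, 0, 0, 0, 0]]
  ]
}}

```text
t: 14.65
ee_pos: [0.5878, 0.0077, 0.093]
orientation: [-3.141, 0.7, -3.123]
ft_force: [-4.0, -1.5, 4.9]
gripper_width: 0.0003
```

>>> {"fn": "play_rows", "kwargs": {
  "rows": [
    [[0.008, 0, 0.01, 0, 0, 0, 0], [0.016, 0, 0.019, 0, 0, 0, 0], [0.024, 0, 0.029, 0, 0, 0, 0], [0.032, 0, 0.038, 0, 0, 0, 0]]
  ]
}}

```text
t: 15.15
ee_pos: [0.5882, 0.0075, 0.0877]
orientation: [-3.141, 0.701, -3.124]
ft_force: [-3.7, -1.6, 6.3]
gripper_width: 0.0006
```

>>> {"fn": "play_rows", "kwargs": {
  "rows": [
    [[0.008, 0, 0.01, 0, 0, 0, 0], [0.016, 0, 0.019, 0, 0, 0, 0], [0.024, 0, 0.029, 0, 0, 0, 0]]
  ]
}}

```text
t: 15.52
ee_pos: [0.5885, 0.0074, 0.0835]
orientation: [-3.141, 0.701, -3.124]
ft_force: [-3.7, -1.6, 6.5]
gripper_width: 0.0007
```

>>> {"fn": "play_rows", "kwargs": {
  "rows": [
    [[0.008, 0, 0.01, 0, 0, 0, 0], [0.016, 0, 0.019, 0, 0, 0, 0], [0.024, 0, 0.029, 0, 0, 0, 0]]
  ]
}}

```text
t: 15.9
ee_pos: [0.5899, 0.0072, 0.0818]
orientation: [-3.139, 0.706, -3.122]
ft_force: [-37.8, -2.1, 44.0]
gripper_width: 0.0004
```

The force jumped, so the end stop is reached. Backing off along the tool axis.

>>> {"fn": "play_rows", "kwargs": {
  "rows": [
    [[0, 0, -0.1, 0, 0, 0, 0], [0, 0, -0.4, 0, 0, 0, 0], [0, 0, -0.9, 0, 0, 0, 0], [0, 0, -0.9, 0, 0, 0, 0], [0, 0, -0.9, 0, 0, 0, 0]]
  ]
}}

```text
t: 16.52
ee_pos: [0.5179, 0.0069, 0.1601]
orientation: [3.14, 0.698, -3.124]
ft_force: [0.1, 0.4, -0.6]
gripper_width: 0.0003
```

```bash
python3 - <<'E'
from h import *
o=manip.get_obs();print(o['t'],o['ee_pos'],o['ft_force'])
s=manip.get_image('side');t=manip.get_image('top')
a,sa=red(s,(335,225,375,310));print(a,sa)
cv2.imwrite('pics/fin_full.png',t[:,:,::-1])
def z(i,x0,y0,x1,y1): return cv2.resize(i[y0:y1,x0:x1],None,fx=4,fy=4,interpolation=cv2.INTER_CUBIC)
cv2.imwrite('pics/fin.png',np.hstack([z(s,285,215,385,345),z(t,305,205,405,335)])[:,:,::-1])
h=np.array([.585,-.047,.0995])
for q in (.8,.9,1.05):
    b=h+.088*np.array([0,np.cos(.5236-q),np.sin(.5236-q)]);print(q,proj('side',b),proj('top',b))
E
```

```text
16.525 [0.51788524 0.00688528 0.16009435] [ 0.06271497  0.39819132 -0.64085203]
[352.08653846 270.30769231] [345 259  15  24 312]
0.8 [303.17822568 295.35604105] [324.06089507 286.56072027]
0.9 [304.10112094 299.44354295] [325.51026615 287.09024189]
1.05 [305.97422515 305.6762127 ] [328.43585683 287.85927326]
```

View pics/fin.png

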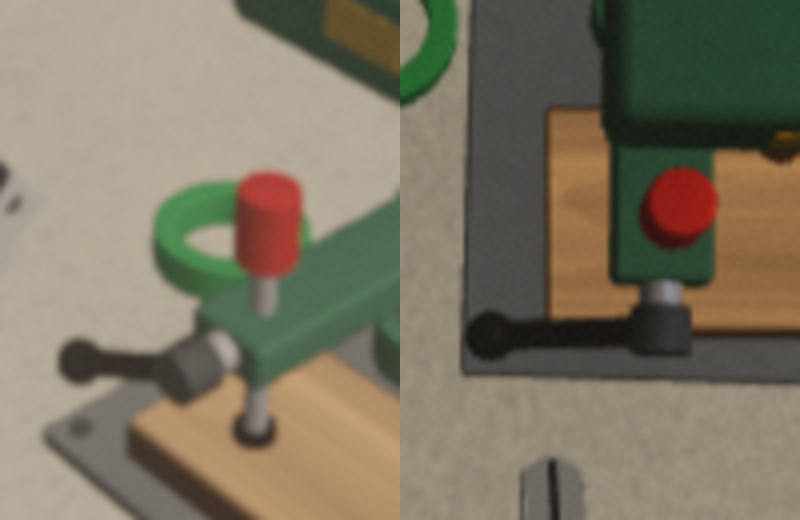

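The lever ball is at side (305,305) and top (327,289). That matches the prediction for 1.05 rad, (306,306) and (328,288). The knob is unchanged at (352,270), the foot is on the board, and the gripper is clear.

```bash
python3 - <<'E'
from h import *
o=manip.get_obs();print(o['t'],np.abs(o['dq']).max(),o['ft_force']);print(manip.close_job())
E
```

```text
16.625 0.02084198925757774 [-0.29910479 -0.06200829 -0.52967437]
the job is handed in; nothing more can be done
None
```

The depth stop is set and locked, and I handed the job in at 16.6 s; the hand-in reports no verdict.

- **Rod:** I pushed it down with closed fingertips, leaning 40°. It slid at about 3 N, then stalled on the board, and I stopped at about 11 N of push.
- **Lever:** I pressed it down to its end stop with the same fingertips. The force jumped to about 58 N in all (44 N of it vertical) before I backed off. That contact should have been the fingertips, not the gripper body, which has the 40 N limit.
- **Last checks:** In the last images the lever ball is within about 1 px of its predicted place at 1.05 rad. The rod knob did not move during locking, and the foot visibly stands on the board. The gripper is clear and the wrist force is near zero.
- **Not measured:** I could not read the remaining foot-on-board force directly. I did not re-measure the candle, glue or tape. The arm's path stayed clear of them and I saw no unexpected contact force.

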